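# Rock the painting turntable and take up its bearing play

### The job

The painter's turntable has become wobbly on its axle. Rock it to feel the play: press its rim down gently at the red dot until it stops (about 4 N), then at the blue dot; then turn the red knob clockwise just until the slack is gone, without clamping the bearing hard, and press again as firmly at the red dot and then at the blue dot to prove that the rim no longer rocks. Leave the turntable alone and level, and do not disturb the paint bottles and the figure.

Things in the scene. Friction and masses are not known exactly. Their poses are not given: they have to be found in the camera images.
- turntable: Fixed base of a painting turntable, black foot 150 mm across; origin under its centre, on the axle; z up. On it, bottom to top: wooden plate, aluminium boss (132 mm across, top at 62 mm), dark steel disc, red knob. Worn bearing: the plate tilts in any direction about the axle at 62 mm height until the boss meets the disc, 0.04 to 0.13 rad from level (3 to 11 mm drop at a dot), different each time.
- plate: Round tilting plate, 200 mm across, 8 mm thick; origin on the axle at 62 mm height, 6 mm above its top face; z its normal, y towards the red dot. In the slack it tilts almost freely (under 1 N at the rim) and stays where left; starts up to 0.035 rad off level. At the stop it turns stiff (about 0.4 mm per N at a dot). It also turns about the axle, with light friction. Never press with 15 N.
- red_dot (a point): Centre of the red dot (14 mm) on the top face of the plate near its rim, 85 mm from the axle; 56 mm above the table when the plate is level.
- blue_dot (a point): Centre of the blue dot (14 mm) on the top face of the plate near its rim, 85 mm from the axle, opposite the red one; 56 mm above the table when the plate is level.
- knob_grip (a point): Point to grip, on the axle 101 mm above the table, in the knob's red upright bar: 44 mm long (x of this point), 14 mm thick (y), top at 109 mm; below it a black collar, 40 mm across, top at 81 mm. Clockwise from above takes up play. It keeps its height, stays where left, turns 1.8 rad at most, takes 0.12 Nm, plus 0.006 Nm per N of clamping once the play is gone.
- bottle_green: Bystander: green dropper bottle, 25 mm across, 70 mm high, standing; origin at its underside.
- bottle_orange: Bystander: orange dropper bottle, 25 mm across, 70 mm high, standing; origin at its underside.
- figure: Bystander: small painted figure on a 32 mm round base, 49 mm high, standing; origin at its underside.
- nut: Steel nut on the axle under the knob; carries the dark steel disc (126 mm across) that bears on the boss 60 mm from the axle. Origin on the axle, 70 mm high at the start. One rad of knob lowers it 6 mm: 0.10 rad less tilt to either side; 0.4 to 1.3 rad of knob close the play. Turned about 0.3 rad further, it clamps with 30 N: too hard. Its height does not show how worn the bearing is.
There are look-alikes about, which are no part of the job. Of the things like the turntable, leave any that is green; of the rest the smaller one is meant.

How it is judged:
On the way, in this order (a step that is already met when the one before it is completed fails the run):
1. the plate is pressed (over 2.5 N) with its red dot at least 3.5 mm below level (contact force between the fingers and plate above 2.5 N and z of red_dot in the frame of turntable below 0.0525 m), for 0.1 s.
2. then it is pressed (over 2.5 N) with its blue dot at least 3.5 mm below level (contact force between the fingers and plate above 2.5 N and z of blue_dot in the frame of turntable below 0.0525 m), for 0.1 s.
3. after tightening, it is pressed (over 2.5 N, gripper within 45 mm) at the red dot, which stays within 2.7 mm of level (contact force between the fingers and plate above 2.5 N and horizontal distance between the grasp point and red_dot below 0.045 m and z of red_dot in the frame of turntable between 0.0533 and 0.0587 m), for 0.1 s.
4. then it is pressed (over 2.5 N, gripper within 45 mm) at the blue dot, which stays within 2.7 mm of level (contact force between the fingers and plate above 2.5 N and horizontal distance between the grasp point and blue_dot below 0.045 m and z of blue_dot in the frame of turntable between 0.0533 and 0.0587 m), for 0.1 s.
At the end, for the whole second after the job is handed in: The plate rests untouched, with both dots within 3 mm of their level height, and the bottles and the figure stand upright (z of red_dot in the frame of turntable between 0.053 and 0.059 m and z of blue_dot in the frame of turntable between 0.053 and 0.059 m and linear speed of plate below 0.01 m/s and angular speed of plate below 0.05 rad/s and angle between each of bottle_green, bottle_orange, figure's own z axis and vertical below 0.1 rad).
It fails at once if the plate is pressed with more than 15 N (contact force between the fingers and plate above 15 N).
It fails at once if the bearing is clamped with more than 30 N between steel disc and boss (contact force between nut and plate above 30 N).
It fails at once if a bottle or the figure is moved by more than 15 mm (distance of any of bottle_green, bottle_orange, figure from where it was at the start of the episode above 0.015 m).
It also fails if it takes over 72 s, if anything falls off the work surface, if the arm or the gripper's body presses on something with over 40 N, if the wrist force passes 120 N, or if a joint passes its speed limit or range.

### The arm

A 6-joint arm with a two-finger parallel gripper is mounted at the origin on the work surface. World frame = base frame: x ahead of the robot, y to its left, z up, the work surface at z = 0. Lengths are in m, angles in rad, forces in N, time in s.
With the tool pointing down it reaches from about 0.35 to 0.875 m from the base axis. Payload 4.2 kg.
Tool frame: the origin (TCP) lies midway between the tips of the shut fingers; the grasp point (between the pads) lies 19 mm behind it (r.grip_point_offset is the distance from the TCP to the grasp point, in m); z points along the fingers, y is the line along which they close (so a half turn about z gives the same grasp; the last joint's range is limited). The gripper opens to 87 mm and grips with 3 to 60 N. Pads are 19 mm wide; open, the fingers measure 117 mm over their backs; the gripper's body (75 mm by 190 mm) begins 51 mm behind the grasp point.
Start: joints at [-1.035, 0.385, 0.008, 0, -1.194, -0.259], TCP at [0.171, -0.601, 0.195] pointing down, gripper open.
Joint ranges: [-3.14, 3.14], [-1.21, 2.06], [-1.07, 1.41], [-3.16, 2.05], [-2.99, -0.16], [-3.1, 3.1]. Speed limits (rad/s): [2.79, 2.79, 3.14, 3.14, 3.14, 3.14].

### API

Orientations are given as a unit quaternion [x, y, z, w].
In Python, from rig import r, cams gives the robot as it stands.
- The arm moves only by the tool servo_tool, never from a script. Its argument "rows" is a list of rows, each an object of numbers: "wx", "wy", "wz": the turn, a rotation vector about the tool's x, y, z in rad; "tx", "ty", "tz": the shift along the tool's x, y, z in mm; "hand": the finger opening in mm, from 0 to 87. In form: [{"wx": .., "wy": .., "wz": .., "tx": .., "ty": .., "tz": .., "hand": ..}, ...]. A call has 1 to 10 rows; each row is the pose to reach, as a shift and turn from the pose commanded when the call began, along the tool's axes at that moment; what a row does not reach only later rows make up. A row lasts 1/8 s, in which the tool goes at most 62.5 mm and 10.7 degrees, less where a joint would pass 70% of its speed; a pose out of reach is approached as far as the arm can. A call with a gripper value outside its range is refused whole. The fingers move at their own pace and stop on an object; "force" is the grip in N (left out, the last holds). Time passes only in rows, so rows that repeat a pose let the fingers close. It gives the time, the measured TCP pose, the force, the opening and the grip force at its end, in the units of the state.
- r.get_obs(): the state, without advancing time (a new reading comes with each control period).
- cams.read_camera(name): name is "side" or "top" or "wrist"; returns a dict with "frame" (480x640x3 uint8, red, green, blue), "fx", "fy", "cx", "cy" (pixels), "world_from_camera" (4x4, takes a point from camera to world coordinates). Camera axes: x right, y up, looking along -z (the intrinsics and any distortion apply to the point x, -y, -z); pixel columns grow to the right and rows downward; lengths in m; the calibration is good to about 2 mm. A picture is of the moment at which its call begins. There is no depth.
- r.hand_in(): hands the job in; it is judged then, once.
The state is a dict: "time": time; "q": joint angles; "dq": joint speeds; "tau": joint torques, N m; "eef_pos": TCP position; "eef_rot": TCP orientation; "ft_force": force on the tool from outside, world axes, zero at the start; "ft_torque": the same for the moment, N m; "finger_gap": finger opening in m; "grasp_force": force on a finger pad.
Only numpy, scipy, OpenCV 4.12 (cv2) and the standard library are available. Lean on these libraries where they do the work, as an engineer would, in place of code of your own. Each camera call takes 0.05 s, during which the arm holds its last target. There are 200 camera calls.

## Working session

There is one attempt and no reset: what is moved stays moved. The work goes in short steps, Python scripts to look and compute and a tool call to move; the robot and the scene stay as the last step left them, time stands still between calls to the robot, and variables do not carry over. Pictures are saved under pics/ and viewed, at most 10 in all, crops included, and the job is handed in when it is done.

Besides the shell and the picture viewer there is one more tool, called as a command line: name --argument value ..., lists and objects as JSON in quotes. servo_tool: Moves the arm, as the interface text tells. Its arguments: {"type":"object","properties":{"rows":{"type":"array"},"force":{"type":"number"}},"required":["rows"]}

```bash
ls; mkdir -p pics; python3 - <<'E'
from rig import r,cams
import cv2,numpy as np
for n in ("side","top"):
    c=cams.read_camera(n); cv2.imwrite(f"pics/{n}0.png",c["frame"][:,:,::-1]); print(n,c["fx"],c["fy"],c["cx"],c["cy"],c["world_from_camera"].round(4).tolist(),[k for k in c])
o=r.get_obs(); print(o)
E
```

```text
pics
side 504.6975982863486 504.6975982863486 325.6683983867289 235.74864816566105 [[0.9617, 0.1713, -0.2138, 0.2988], [-0.2728, 0.5283, -0.804, -0.7827], [-0.0248, 0.8316, 0.5548, 0.6413], [0.0, 0.0, 0.0, 1.0]] ['frame', 'fx', 'fy', 'cx', 'cy', 'world_from_camera']
top 501.3641958459616 501.3641958459616 325.0371121310561 235.44552888285202 [[0.0172, 0.9969, -0.0765, 0.4182], [-0.9999, 0.0172, 0.0001, 0.0099], [0.0014, 0.0765, 0.9971, 1.0566], [0.0, 0.0, 0.0, 1.0]] ['frame', 'fx', 'fy', 'cx', 'cy', 'world_from_camera']
{'time': 0.1, 'q': array([-1.03541026e+00,  3.85447611e-01,  6.76572026e-03, -4.16653291e-04,
       -1.19400931e+00, -2.58574449e-01]), 'dq': array([ 0.0006051 , -0.00151471,  0.0049803 ,  0.00039896,  0.00172976,
       -0.00056226]), 'tau': array([-3.48504745e-04, -3.91688347e+01,  1.87934965e+01,  4.23191562e+00,
        1.34608187e-02, -6.47813613e-05]), 'eef_pos': array([ 0.17063644, -0.60063982,  0.19439238]), 'eef_rot': array([-1.37888181e-01,  9.90447330e-01,  9.48624828e-04, -1.87730921e-04]), 'ft_force': array([ 0.17554512, -0.00537295,  0.5741567 ]), 'ft_torque': array([0.01938931, 0.02531981, 0.0048672 ]), 'grasp_force': 0.0, 'finger_gap': 0.08681441816322441}
```

View pics/top0.png

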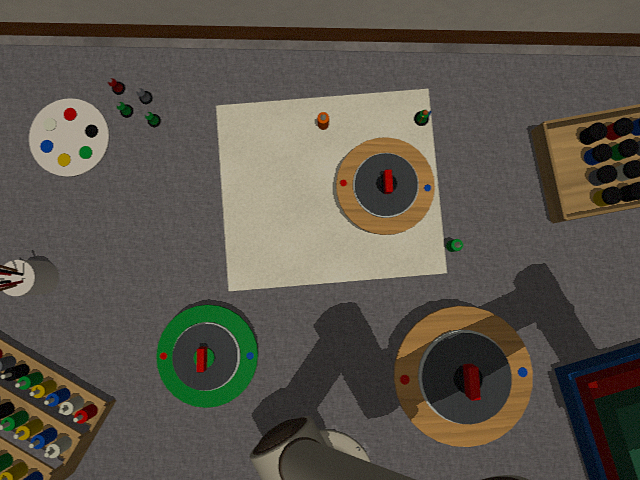

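View pics/side0.png

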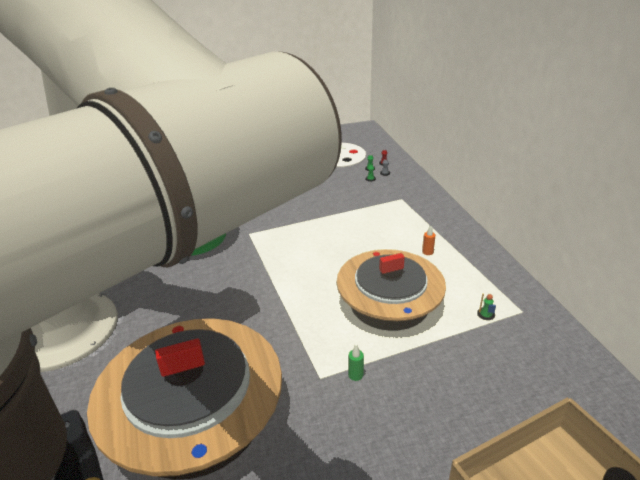

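The target is the small wooden turntable, at about (386,185) in the top picture. Its red dot is at (343,183), its blue dot at (428,188) and its knob bar at (389,181). The figure is at (422,117), the orange bottle at (322,120) and the green bottle at (455,245).

```bash
cat > h.py <<'E'
import numpy as np,cv2
def ray(c,u,v):
    M=np.array(c["world_from_camera"]); d=M[:3,:3]@np.array([(u-c["cx"])/c["fx"],-(v-c["cy"])/c["fy"],-1]); return M[:3,3],d
def onz(c,u,v,z):
    o,d=ray(c,u,v); return o+d*(z-o[2])/d[2]
def blobs(c,kind,box,mina=15):
    h=cv2.cvtColor(c["frame"],cv2.COLOR_RGB2HSV); H,S,V=cv2.split(h)
    m={"red":((H<6)|(H>174))&(S>170)&(V>70),"blue":(H>105)&(H<125)&(S>150)&(V>70),"wood":(H>8)&(H<22)&(S>80)&(V>90)}[kind].astype(np.uint8)
    b=np.zeros_like(m); x0,y0,x1,y1=box; b[y0:y1,x0:x1]=1
    n,l,s,ce=cv2.connectedComponentsWithStats(m*b)
    return [(ce[i],s[i][4],cv2.minAreaRect(np.argwhere(l==i)[:,::-1].astype(np.float32))) for i in range(1,n) if s[i][4]>=mina]
E
python3 - <<'E'
from rig import r,cams
from h import *
c=cams.read_camera("top")
box=(330,135,440,240)
for k,z in(("red",.056),("blue",.056)):
    for ce,a,rc in blobs(c,k,box):
        zz=.107 if a>100 else z
        p=cv2.boxPoints(rc); print(k,a,ce.round(1),onz(c,*ce,zz).round(4), [onz(c,*q,zz)[:2].round(4).tolist() for q in p] if a>100 else '')
w=max(blobs(c,"wood",box),key=lambda t:t[1]); print("wood",w[0],onz(c,*w[2][0],.056).round(4),w[2])
for n,u,v,z in(("fig",422,117,.03),("org",322,120,.06),("grn",455,245,.06)): print(n,onz(c,u,v,z).round(3))
s=cams.read_camera("side")
for k in("red","blue"):
    for ce,a,rc in blobs(s,k,(330,235,450,320)): print("side",k,a,ce.round(1),onz(s,*ce,.056).round(4),onz(s,*ce,.1).round(4))
E
```

```text
red 170 [388.4 180.4] [ 0.5988 -0.1097  0.107 ] [[0.6202, -0.1008], [0.6213, -0.1156], [0.5787, -0.1186], [0.5775, -0.1038]]
red 33 [342.9 182.4] [ 0.6029 -0.0244  0.056 ] 
blue 29 [426.9 187.3] [ 0.5958 -0.1939  0.056 ] 
wood [384.36073948 186.23935782] [ 0.5979 -0.109   0.056 ] ((384.8000793457031, 185.59999084472656), (97.49256134033203, 97.49256134033203), 63.43495178222656)
fig [ 0.749 -0.189  0.03 ]
org [0.73 0.02 0.06]
grn [ 0.48  -0.249  0.06 ]
side red 129 [391.4 258.2] [ 0.6248 -0.0498  0.056 ] [ 0.6003 -0.1049  0.1   ]
side blue 16 [407.5 310. ] [ 0.5948 -0.1967  0.056 ] [ 0.5726 -0.2407  0.1   ]
```

servo_tool --rows '[{"wz": 0.207,"tx": -573,"ty": 435,"tz": 0,"hand": 0},{"wz": 0.207,"tx": -573,"ty": 435,"tz": 0,"hand": 0},{"wz": 0.207,"tx": -573,"ty": 435,"tz": 0,"hand": 0},{"wz": 0.207,"tx": -573,"ty": 435,"tz": 0,"hand": 0},{"wz": 0.207,"tx": -573,"ty": 435,"tz": 0,"hand": 0},{"wz": 0.207,"tx": -573,"ty": 435,"tz": 0,"hand": 0},{"wz": 0.207,"tx": -573,"ty": 435,"tz": 0,"hand": 0},{"wz": 0.207,"tx": -573,"ty": 435,"tz": 0,"hand": 0},{"wz": 0.207,"tx": -573,"ty": 435,"tz": 0,"hand": 0},{"wz": 0.207,"tx": -573,"ty": 435,"tz": 0,"hand": 0}]' --force 20

```text
validation failed for argument at $.ro...
```

servo_tool --rows '[{"wx": 0,"wy": 0,"wz": 0.207,"tx": -573,"ty": 435,"tz": 0,"hand": 0},{"wx": 0,"wy": 0,"wz": 0.207,"tx": -573,"ty": 435,"tz": 0,"hand": 0},{"wx": 0,"wy": 0,"wz": 0.207,"tx": -573,"ty": 435,"tz": 0,"hand": 0},{"wx": 0,"wy": 0,"wz": 0.207,"tx": -573,"ty": 435,"tz": 0,"hand": 0},{"wx": 0,"wy": 0,"wz": 0.207,"tx": -573,"ty": 435,"tz": 0,"hand": 0},{"wx": 0,"wy": 0,"wz": 0.207,"tx": -573,"ty": 435,"tz": 0,"hand": 0},{"wx": 0,"wy": 0,"wz": 0.207,"tx": -573,"ty": 435,"tz": 0,"hand": 0},{"wx": 0,"wy": 0,"wz": 0.207,"tx": -573,"ty": 435,"tz": 0,"hand": 0},{"wx": 0,"wy": 0,"wz": 0.207,"tx": -573,"ty": 435,"tz": 0,"hand": 0},{"wx": 0,"wy": 0,"wz": 0.207,"tx": -573,"ty": 435,"tz": 0,"hand": 0}]' --force 20

```text
time: 1.45
eef_pos: [0.5456, -0.102, 0.1955]
eef_rot: [-0.035, 0.999, -0.0, 0.0]
ft_force: [0.8, 0.1, -0.5]
finger_gap: 0.0018
grasp_force: 0.0
```

servo_tool --rows '[{"wx": 0,"wy": 0,"wz": 0,"tx": -40,"ty": 50,"tz": 0,"hand": 0},{"wx": 0,"wy": 0,"wz": 0,"tx": -40,"ty": 50,"tz": 50,"hand": 0},{"wx": 0,"wy": 0,"wz": 0,"tx": -40,"ty": 50,"tz": 90,"hand": 0},{"wx": 0,"wy": 0,"wz": 0,"tx": -40,"ty": 50,"tz": 90,"hand": 0}]'

```text
time: 1.95
eef_pos: [0.5785, -0.0513, 0.1021]
eef_rot: [-0.035, 0.999, -0.0, -0.004]
ft_force: [0.4, -0.3, 0.7]
finger_gap: 0.0004
grasp_force: 0.0
```

```bash
python3 - <<'E'
from rig import r,cams
from h import *
o=r.get_obs(); print(o["eef_pos"],o["eef_rot"],o["q"],o["ft_force"])
c=cams.read_camera("wrist"); cv2.imwrite("pics/w1.png",c["frame"][:,:,::-1])
for k in("red","blue"):
    for ce,a,rc in blobs(c,k,(0,0,640,480),100): print(k,a,ce.round(1),onz(c,*ce,.056).round(4),onz(c,*ce,.109).round(4))
E
```

```text
[ 0.5785054  -0.05129745  0.10208458] [-3.48535864e-02  9.99383993e-01 -3.32959030e-04 -4.09290297e-03] [ 1.89941628e-01  3.96956307e-01 -2.24973980e-01 -7.41830786e-04
 -9.57056620e-01 -1.69058635e+00] [ 0.42310464 -0.33548103  0.6605415 ]
red 462 [208.5 263.2] [ 0.5925 -0.1226  0.056 ] [ 0.5748 -0.1075  0.109 ]
blue 266 [ 96.6 261.2] [ 0.5963 -0.1963  0.056 ] [ 0.5778 -0.1647  0.109 ]
```

View pics/w1.png

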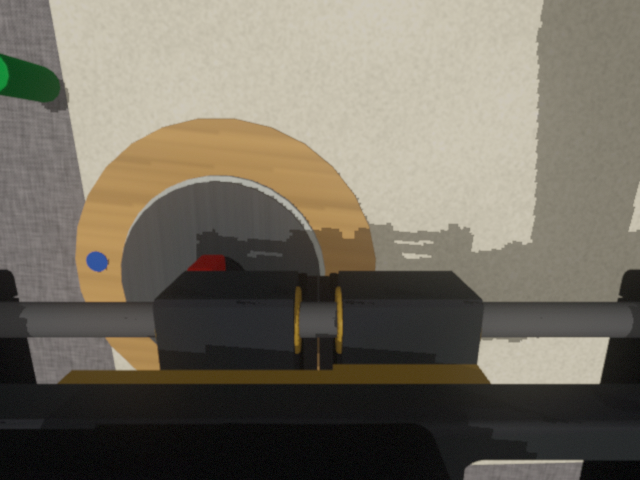

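The wrist view shows the blue dot at (97,261), which agrees with the top view. The fingers hide the knob and the red dot. Clockwise turning lowers joint 6, which is close to its limit, so I turn the tool half a turn first.

servo_tool --rows '[{"wx": 0,"wy": 0,"wz": -0.18,"tx": -26,"ty": 24,"tz": 0,"hand": 0},{"wx": 0,"wy": 0,"wz": -0.36,"tx": -26,"ty": 24,"tz": 0,"hand": 0},{"wx": 0,"wy": 0,"wz": -0.54,"tx": -26,"ty": 24,"tz": 0,"hand": 0},{"wx": 0,"wy": 0,"wz": -0.72,"tx": -26,"ty": 24,"tz": 0,"hand": 0},{"wx": 0,"wy": 0,"wz": -0.9,"tx": -26,"ty": 24,"tz": 0,"hand": 0},{"wx": 0,"wy": 0,"wz": -1.08,"tx": -26,"ty": 24,"tz": 0,"hand": 0},{"wx": 0,"wy": 0,"wz": -1.26,"tx": -26,"ty": 24,"tz": 0,"hand": 0},{"wx": 0,"wy": 0,"wz": -1.44,"tx": -26,"ty": 24,"tz": 0,"hand": 0},{"wx": 0,"wy": 0,"wz": -1.571,"tx": -26,"ty": 24,"tz": 0,"hand": 0}]'

```text
time: 3.12
eef_pos: [0.6072, -0.0257, 0.1086]
eef_rot: [0.733, -0.68, 0.002, -0.002]
ft_force: [0.3, -0.2, 0.8]
finger_gap: 0.0003
grasp_force: 0.0
```

servo_tool --rows '[{"wx": 0,"wy": 0,"wz": -0.18,"tx": 0,"ty": 0,"tz": 0,"hand": 0},{"wx": 0,"wy": 0,"wz": -0.36,"tx": 0,"ty": 0,"tz": 0,"hand": 0},{"wx": 0,"wy": 0,"wz": -0.54,"tx": 0,"ty": 0,"tz": 0,"hand": 0},{"wx": 0,"wy": 0,"wz": -0.72,"tx": 0,"ty": 0,"tz": 0,"hand": 0},{"wx": 0,"wy": 0,"wz": -0.9,"tx": 0,"ty": 0,"tz": 0,"hand": 0},{"wx": 0,"wy": 0,"wz": -1.08,"tx": 0,"ty": 0,"tz": 0,"hand": 0},{"wx": 0,"wy": 0,"wz": -1.26,"tx": 0,"ty": 0,"tz": 0,"hand": 0},{"wx": 0,"wy": 0,"wz": -1.44,"tx": 0,"ty": 0,"tz": 0,"hand": 0},{"wx": 0,"wy": 0,"wz": -1.571,"tx": 0,"ty": 0,"tz": 0,"hand": 0},{"wx": 0,"wy": 0,"wz": -1.571,"tx": 0,"ty": 0,"tz": 0,"hand": 0}]'

```text
time: 4.38
eef_pos: [0.6069, -0.0256, 0.1081]
eef_rot: [0.999, 0.034, 0.002, -0.0]
ft_force: [-0.0, 0.2, 0.2]
finger_gap: 0.0009
grasp_force: 0.0
```

```bash
python3 - <<'E'
from rig import r,cams
from h import *
from scipy.spatial.transform import Rotation as R
o=r.get_obs(); print(o["time"],o["eef_pos"],R.from_quat(o["eef_rot"]).as_matrix().round(3).tolist(),o["q"].round(3),o["ft_force"],o["ft_torque"])
c=cams.read_camera("wrist"); cv2.imwrite("pics/w2.png",c["frame"][:,:,::-1])
for k in("red","blue"):
    for ce,a,rc in blobs(c,k,(0,0,640,480),60): print(k,a,ce.round(1),onz(c,*ce,.056).round(4),onz(c,*ce,.109).round(4))
E
```

```text
4.375 [ 0.6069311  -0.0256063   0.10805051] [[0.998, 0.069, 0.005], [0.069, -0.998, 0.0], [0.005, -0.0, -1.0]] [ 2.240e-01  4.250e-01 -1.610e-01  1.000e-03 -9.790e-01  1.415e+00] [-0.01278178  0.15040673  0.2071767 ] [-0.09540488  0.1116884  -0.02804007]
red 287 [318.8 257.1] [ 0.6031 -0.0264  0.056 ] [ 0.6188 -0.0251  0.109 ]
red 1338 [470.6 270.7] [ 0.6006 -0.1301  0.056 ] [ 0.6168 -0.1061  0.109 ]
blue 245 [565.1 283.1] [ 0.5961 -0.1964  0.056 ] [ 0.6134 -0.1579  0.109 ]
```

View pics/w2.png

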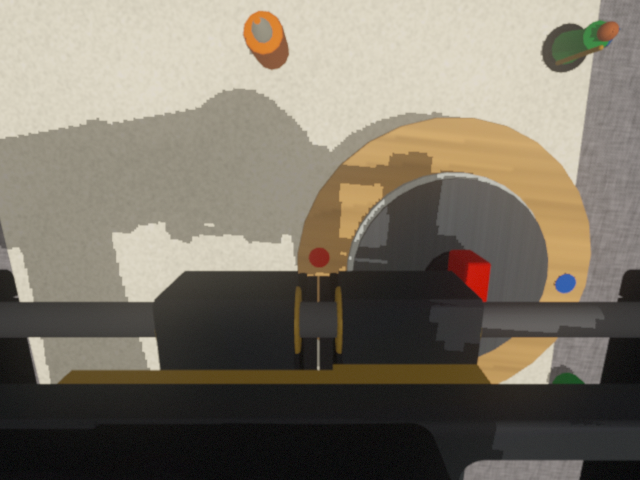

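The wrist view shows the red dot at (319,257), just in front of the fingertips.

servo_tool --rows '[{"wx": 0,"wy": 0,"wz": 0,"tx": -4,"ty": 0,"tz": 30,"hand": 0},{"wx": 0,"wy": 0,"wz": 0,"tx": -4,"ty": 0,"tz": 46,"hand": 0},{"wx": 0,"wy": 0,"wz": 0,"tx": -4,"ty": 0,"tz": 48,"hand": 0},{"wx": 0,"wy": 0,"wz": 0,"tx": -4,"ty": 0,"tz": 50,"hand": 0},{"wx": 0,"wy": 0,"wz": 0,"tx": -4,"ty": 0,"tz": 52,"hand": 0},{"wx": 0,"wy": 0,"wz": 0,"tx": -4,"ty": 0,"tz": 53,"hand": 0},{"wx": 0,"wy": 0,"wz": 0,"tx": -4,"ty": 0,"tz": 54,"hand": 0},{"wx": 0,"wy": 0,"wz": 0,"tx": -4,"ty": 0,"tz": 54,"hand": 0}]'

```text
time: 5.42
eef_pos: [0.6014, -0.0257, 0.0514]
eef_rot: [0.999, 0.035, 0.0, 0.0]
ft_force: [0.2, 0.3, -0.7]
finger_gap: 0.0006
grasp_force: 0.0
```

servo_tool --rows '[{"wx": 0,"wy": 0,"wz": 0,"tx": 1,"ty": 0,"tz": 1,"hand": 0},{"wx": 0,"wy": 0,"wz": 0,"tx": 1,"ty": 0,"tz": 2,"hand": 0},{"wx": 0,"wy": 0,"wz": 0,"tx": 1,"ty": 0,"tz": 2,"hand": 0}]'

```text
time: 5.8
eef_pos: [0.6023, -0.0257, 0.0492]
eef_rot: [0.999, 0.035, -0.0, 0.0]
ft_force: [0.1, -0.2, -0.3]
finger_gap: 0.0002
grasp_force: 0.0
```

servo_tool --rows '[{"wx": 0,"wy": 0,"wz": 0,"tx": 0,"ty": 0,"tz": 1,"hand": 0},{"wx": 0,"wy": 0,"wz": 0,"tx": 0,"ty": 0,"tz": 2,"hand": 0},{"wx": 0,"wy": 0,"wz": 0,"tx": 0,"ty": 0,"tz": 2,"hand": 0}]'

```text
time: 6.18
eef_pos: [0.6024, -0.0257, 0.0472]
eef_rot: [0.999, 0.035, -0.0, 0.0]
ft_force: [0.5, 0.2, 0.1]
finger_gap: 0.0006
grasp_force: 0.0
```

servo_tool --rows '[{"wx": 0,"wy": 0,"wz": 0,"tx": 0,"ty": 0,"tz": 1,"hand": 0},{"wx": 0,"wy": 0,"wz": 0,"tx": 0,"ty": 0,"tz": 2,"hand": 0},{"wx": 0,"wy": 0,"wz": 0,"tx": 0,"ty": 0,"tz": 2,"hand": 0}]'

```text
time: 6.55
eef_pos: [0.6023, -0.0257, 0.0452]
eef_rot: [0.999, 0.035, -0.0, 0.0]
ft_force: [-1.0, -0.8, 0.4]
finger_gap: 0.0004
grasp_force: 0.0
```

servo_tool --rows '[{"wx": 0,"wy": 0,"wz": 0,"tx": 0,"ty": 0,"tz": 1,"hand": 0},{"wx": 0,"wy": 0,"wz": 0,"tx": 0,"ty": 0,"tz": 1.5,"hand": 0},{"wx": 0,"wy": 0,"wz": 0,"tx": 0,"ty": 0,"tz": 1.5,"hand": 0}]'

```text
time: 6.92
eef_pos: [0.6024, -0.0256, 0.0438]
eef_rot: [0.999, 0.035, -0.0, 0.0]
ft_force: [-0.7, -0.1, -0.2]
finger_gap: 0.0006
grasp_force: 0.0
```

```bash
python3 - <<'E'
from rig import r,cams
from h import *
o=r.get_obs(); print(o["time"],o["eef_pos"],o["ft_force"],o["ft_torque"],o["tau"])
c=cams.read_camera("side"); cv2.imwrite("pics/s3.png",cv2.resize(c["frame"][200:360,280:520,::-1],None,fx=3,fy=3))
E
```

```text
6.925 [ 0.60240266 -0.02563949  0.04380632] [-0.74760609 -0.06303449 -0.16522658] [-0.12291376  0.12707011 -0.03361959] [ 1.01972684e-03 -4.06221735e+01  1.51014286e+01  3.30346674e+00
  8.22263304e-02  2.55309425e-05]
```

View pics/s3.png

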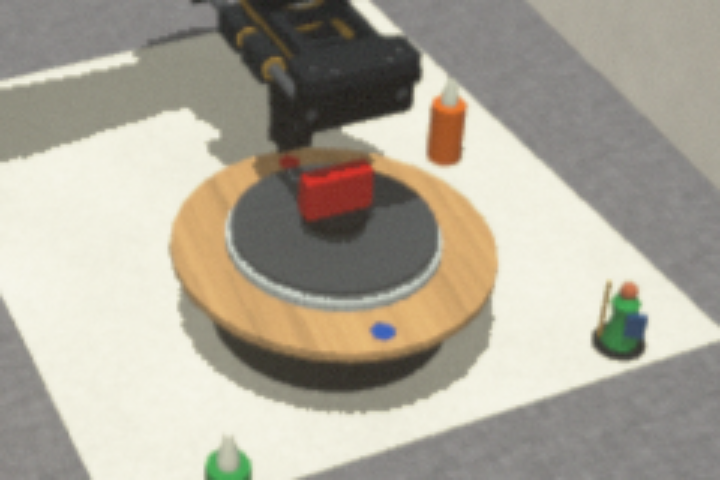

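The side view shows the fingertips ending around (290,150) in the crop, with the red dot at (288,162) still visible in front of them. I project the TCP into this view to check.

```bash
python3 - <<'E'
from rig import r,cams
from h import *
from scipy.optimize import least_squares
o=r.get_obs()
def proj(c,p):
    q=np.linalg.inv(c["world_from_camera"])@np.r_[p,1]; return np.array([c["cx"]+c["fx"]*q[0]/-q[2],c["cy"]-c["fy"]*q[1]/-q[2]])
for n,box in (("side",(280,200,520,360)),("top",(330,135,440,240)),("wrist",(0,0,640,480))):
    c=cams.read_camera(n); print(n,"TCP",proj(c,o["eef_pos"]).round(1))
    for k in("red","blue"):
        for ce,a,rc in blobs(c,k,box,8):
            print(k,a,ce.round(1),[onz(c,*ce,z).round(4).tolist() for z in (.045,.056,.067)])
E
```

```text
side TCP [376.  258.3]
red 327 [391.9 262.9] [[0.626, -0.0509, 0.045], [0.62, -0.0644, 0.056], [0.6139, -0.0779, 0.067]]
blue 15 [407.3 309.9] [[0.6002, -0.1854, 0.045], [0.5946, -0.1964, 0.056], [0.5891, -0.2074, 0.067]]
top TCP [343.3 183.8]
red 12 [387.  190.2] [[0.5904, -0.1148, 0.045], [0.5885, -0.1135, 0.056], [0.5866, -0.1121, 0.067]]
blue 30 [427.  187.3] [[0.5979, -0.1964, 0.045], [0.596, -0.1941, 0.056], [0.594, -0.1919, 0.067]]
wrist TCP [318.2 277.9]
red 38 [319.8 274.3] [[0.6049, -0.0264, 0.045], [0.6088, -0.026, 0.056], [0.6126, -0.0257, 0.067]]
red 933 [524.1 291.7] [[0.6027, -0.1369, 0.045], [0.6067, -0.1301, 0.056], [0.6107, -0.1233, 0.067]]
red 3162 [528.1 359.7] [[0.5623, -0.1476, 0.045], [0.5686, -0.1402, 0.056], [0.575, -0.1328, 0.067]]
```

```bash
python3 - <<'E'
from rig import r,cams
from h import *
o=r.get_obs()
def proj(c,p):
    q=np.linalg.inv(c["world_from_camera"])@np.r_[p,1]; return np.array([c["cx"]+c["fx"]*q[0]/-q[2],c["cy"]-c["fy"]*q[1]/-q[2]])
c=cams.read_camera("side")
for z in (.03,.044,.05,.056,.062,.07): print(z,proj(c,[.6024,-.0256,z]).round(1),proj(c,[.6031,-.0264,z]).round(1))
print(proj(c,[.599,-.1095,.109]),proj(c,[.5958,-.194,.056]))
cv2.imwrite("pics/s4.png",cv2.resize(c["frame"][220:290,335:435,::-1],None,fx=7,fy=7,interpolation=cv2.INTER_CUBIC))
w=cams.read_camera("wrist"); cv2.imwrite("pics/w4.png",w["frame"][:,:,::-1])
E
```

```text
0.03 [375.8 263.8] [376.2 264. ]
0.044 [376.  258.2] [376.5 258.4]
0.05 [376.1 255.8] [376.6 255.9]
0.056 [376.2 253.3] [376.7 253.5]
0.062 [376.3 250.8] [376.7 251. ]
0.07 [376.4 247.5] [376.9 247.7]
[391.90594399 255.68067995] [407.39263872 308.87566756]
```

View pics/s4.png

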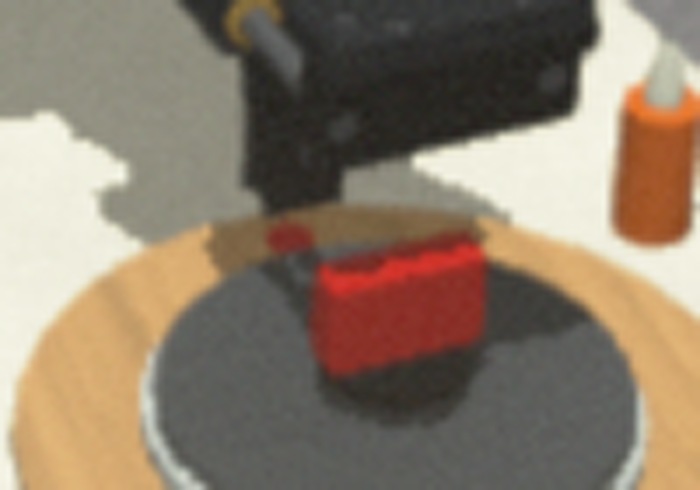

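View pics/w4.png

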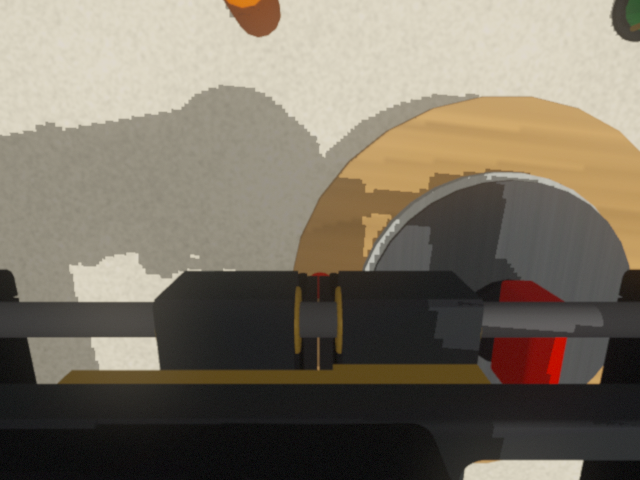

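The side crop shows the plate level, with the dot at row 254 (z about 56 mm). The fingertips end at row 251, so they are just above the plate even though the reported TCP is lower. Nothing is touching yet, so I keep going down gently.

servo_tool --rows '[{"wx": 0,"wy": 0,"wz": 0,"tx": 0,"ty": 0,"tz": 1,"hand": 0},{"wx": 0,"wy": 0,"wz": 0,"tx": 0,"ty": 0,"tz": 2,"hand": 0},{"wx": 0,"wy": 0,"wz": 0,"tx": 0,"ty": 0,"tz": 3,"hand": 0},{"wx": 0,"wy": 0,"wz": 0,"tx": 0,"ty": 0,"tz": 3,"hand": 0}]'

```text
time: 7.72
eef_pos: [0.6023, -0.0256, 0.0407]
eef_rot: [0.999, 0.035, -0.0, 0.0]
ft_force: [-0.6, 0.2, -0.5]
finger_gap: 0.0004
grasp_force: 0.0
```

```bash
python3 - <<'E'
from rig import r,cams
from h import *
o=r.get_obs(); print(o["time"],o["eef_pos"],o["ft_force"],o["ft_torque"])
c=cams.read_camera("side")
f=c["frame"].astype(int)
for row in range(244,262): print(row,[tuple(f[row,x]) for x in (372,376,380)])
print([(b[0].round(1),b[1]) for b in blobs(c,"blue",(330,235,450,320),8)])
E
```

```text
7.725 [ 0.6023045  -0.02564592  0.04070507] [-0.63095178  0.22599202 -0.4943604 ] [-0.07843706  0.15715594 -0.00426795]
244 [(np.int64(48), np.int64(45), np.int64(43)), (np.int64(44), np.int64(39), np.int64(37)), (np.int64(44), np.int64(42), np.int64(35))]
245 [(np.int64(46), np.int64(42), np.int64(36)), (np.int64(45), np.int64(41), np.int64(39)), (np.int64(49), np.int64(45), np.int64(44))]
246 [(np.int64(45), np.int64(42), np.int64(36)), (np.int64(44), np.int64(43), np.int64(37)), (np.int64(47), np.int64(44), np.int64(41))]
247 [(np.int64(42), np.int64(40), np.int64(36)), (np.int64(47), np.int64(45), np.int64(42)), (np.int64(45), np.int64(43), np.int64(37))]
248 [(np.int64(47), np.int64(43), np.int64(40)), (np.int64(47), np.int64(43), np.int64(36)), (np.int64(43), np.int64(42), np.int64(32))]
249 [(np.int64(64), np.int64(61), np.int64(55)), (np.int64(47), np.int64(47), np.int64(41)), (np.int64(48), np.int64(45), np.int64(38))]
250 [(np.int64(83), np.int64(74), np.int64(60)), (np.int64(49), np.int64(45), np.int64(41)), (np.int64(72), np.int64(62), np.int64(48))]
251 [(np.int64(90), n
[... 843 characters left out ...]
(80), np.int64(62)), (np.int64(80), np.int64(76), np.int64(74)), (np.int64(84), np.int64(58), np.int64(55))]
258 [(np.int64(74), np.int64(73), np.int64(69)), (np.int64(75), np.int64(73), np.int64(70)), (np.int64(116), np.int64(52), np.int64(46))]
259 [(np.int64(85), np.int64(87), np.int64(85)), (np.int64(65), np.int64(64), np.int64(60)), (np.int64(131), np.int64(48), np.int64(42))]
260 [(np.int64(88), np.int64(89), np.int64(87)), (np.int64(65), np.int64(65), np.int64(61)), (np.int64(126), np.int64(50), np.int64(42))]
261 [(np.int64(90), np.int64(92), np.int64(90)), (np.int64(62), np.int64(60), np.int64(56)), (np.int64(122), np.int64(52), np.int64(46))]
[(array([407.2, 310. ]), np.int32(16))]
```

servo_tool --rows '[{"wx": 0,"wy": 0,"wz": 0,"tx": 0,"ty": 0,"tz": 1,"hand": 0},{"wx": 0,"wy": 0,"wz": 0,"tx": 0,"ty": 0,"tz": 2,"hand": 0},{"wx": 0,"wy": 0,"wz": 0,"tx": 0,"ty": 0,"tz": 2,"hand": 0}]'

```text
time: 8.15
eef_pos: [0.6023, -0.0257, 0.0387]
eef_rot: [0.999, 0.035, -0.0, 0.0]
ft_force: [0.6, 0.2, 0.3]
finger_gap: 0.0007
grasp_force: 0.0
```

servo_tool --rows '[{"wx": 0,"wy": 0,"wz": 0,"tx": 0,"ty": 0,"tz": 1,"hand": 0},{"wx": 0,"wy": 0,"wz": 0,"tx": 0,"ty": 0,"tz": 2,"hand": 0},{"wx": 0,"wy": 0,"wz": 0,"tx": 0,"ty": 0,"tz": 2,"hand": 0}]'

```text
time: 8.52
eef_pos: [0.6023, -0.0257, 0.0367]
eef_rot: [0.999, 0.035, -0.0, 0.0]
ft_force: [0.1, 0.1, 0.3]
finger_gap: 0.0001
grasp_force: 0.0
```

```bash
python3 - <<'E'
from rig import r,cams
from h import *
o=r.get_obs(); print(o["time"],o["eef_pos"],o["ft_force"],o["ft_torque"],r.grip_point_offset)
c=cams.read_camera("side")
g=c["frame"][:,:,0].astype(int)
for row in range(246,258): print(row,g[row,370:384])
print([(b[0].round(1),b[1]) for b in blobs(c,"blue",(330,235,450,320),8)])
t=cams.read_camera("top"); print([(b[0].round(1),b[1]) for b in blobs(t,"blue",(330,135,440,240),8)])
E
```

```text
8.525 [ 0.60233302 -0.02568644  0.03672697] [0.06119089 0.10914219 0.33944753] [-0.10816021  0.18810718  0.02408483] 0.0187
246 [63 47 50 43 48 49 47 48 45 47 47 43 45 45]
247 [63 45 47 46 50 51 48 47 47 47 45 46 47 48]
248 [59 53 46 46 45 45 44 44 49 48 43 45 47 58]
249 [70 54 47 47 45 44 46 46 46 46 42 44 49 67]
250 [112  74  52  47  45  46  45  45  44  44  45  49  46  69]
251 [121  93  66  45  50  48  42  49  50  48  50  59  71  88]
252 [124 113  81  56  48  48  56  56  70  75  87 105 111 114]
253 [120 121  91  74  75  76  97 101 111 110 116 117 122 125]
254 [124 124 115 108 111 109 113 116 117 115 118 118 115 105]
255 [125 125 124 122 117 115 106 102  96  95 100 101  96  92]
256 [124 122 121 105  98  89  83  78  74  69  74  86  94  94]
257 [109 104  92  77  69  68  79  70  64  65  83 100 110 113]
[(array([407.2, 310. ]), np.int32(16))]
[(array([426.9, 187.3]), np.int32(29))]
```

servo_tool --rows '[{"wx": 0,"wy": 0,"wz": 0,"tx": 0,"ty": 0,"tz": 1,"hand": 0},{"wx": 0,"wy": 0,"wz": 0,"tx": 0,"ty": 0,"tz": 2,"hand": 0},{"wx": 0,"wy": 0,"wz": 0,"tx": 0,"ty": 0,"tz": 3,"hand": 0},{"wx": 0,"wy": 0,"wz": 0,"tx": 0,"ty": 0,"tz": 3,"hand": 0}]'

```text
time: 9.12
eef_pos: [0.6023, -0.0257, 0.0337]
eef_rot: [0.999, 0.035, -0.0, 0.0]
ft_force: [-0.5, -0.1, -0.1]
finger_gap: 0.0003
grasp_force: 0.0
```

```bash
cat > st.py <<'E'
from rig import r,cams
from h import *
o=r.get_obs(); print(o["time"],o["eef_pos"].round(4),o["ft_force"].round(2),o["ft_torque"].round(3))
for n,b in (("side",(330,235,450,320)),("top",(330,135,440,240))):
    c=cams.read_camera(n); print(n,[(k,x[0].round(2),x[1]) for k in("red","blue") for x in blobs(c,k,b,6)])
E
python3 st.py
```

```text
9.125 [ 0.6023 -0.0257  0.0337] [-0.47 -0.05 -0.12] [-0.102  0.128 -0.029]
side [('red', array([391.87, 262.92]), np.int32(334)), ('blue', array([407.19, 310.  ]), np.int32(16))]
top [('red', array([387.5, 193. ]), np.int32(6)), ('blue', array([427.  , 187.27]), np.int32(30))]
```

servo_tool --rows '[{"wx": 0,"wy": 0,"wz": 0,"tx": 0,"ty": 0,"tz": 1,"hand": 0},{"wx": 0,"wy": 0,"wz": 0,"tx": 0,"ty": 0,"tz": 2,"hand": 0},{"wx": 0,"wy": 0,"wz": 0,"tx": 0,"ty": 0,"tz": 3,"hand": 0},{"wx": 0,"wy": 0,"wz": 0,"tx": 0,"ty": 0,"tz": 3,"hand": 0}]'

```text
time: 9.72
eef_pos: [0.6023, -0.0257, 0.0307]
eef_rot: [0.999, 0.035, -0.0, 0.0]
ft_force: [-0.0, -0.0, 0.1]
finger_gap: 0.0006
grasp_force: 0.0
```

```bash
python3 st.py
```

```text
9.725 [ 0.6023 -0.0257  0.0307] [-0.01 -0.01  0.13] [-0.045  0.108 -0.003]
side [('red', array([391.94, 262.94]), np.int32(332)), ('blue', array([407.19, 310.  ]), np.int32(16))]
top [('blue', array([427.  , 187.27]), np.int32(30))]
```

```bash
python3 - <<'E'
from rig import r,cams
from h import *
c=cams.read_camera("side");w=cams.read_camera("wrist")
a=cv2.resize(c["frame"][225:285,340:420],(800,600),interpolation=cv2.INTER_CUBIC)[:, :]
a=cv2.resize(a,(400,300)); b=cv2.resize(w["frame"],(400,300))
b2=cv2.resize(w["frame"][230:380,200:400],(400,300))
t=cams.read_camera("top"); d=cv2.resize(t["frame"][150:225,310:410],(400,300),interpolation=cv2.INTER_CUBIC)
cv2.imwrite("pics/m5.png",np.vstack([np.hstack([a,b]),np.hstack([d,b2])])[:,:,::-1])
E
```

```text
(no output)
```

View pics/m5.png

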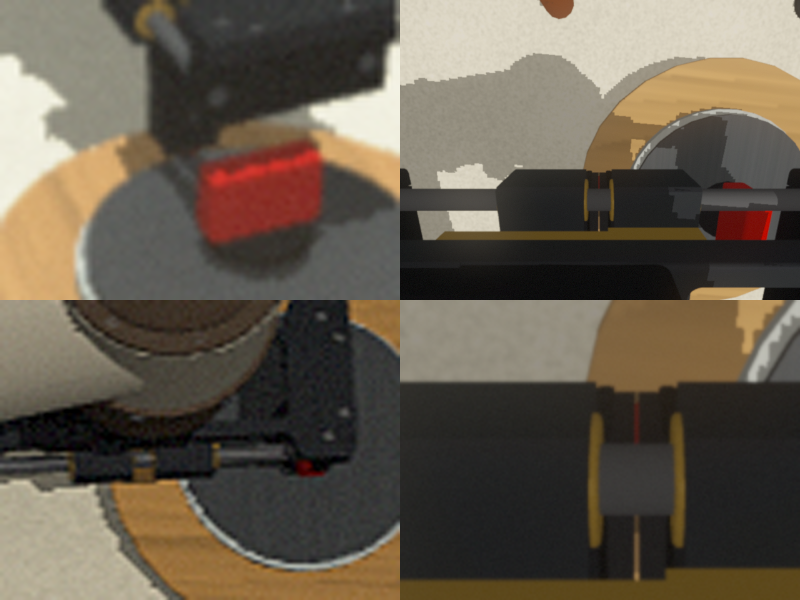

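The tip now just covers the red dot in the side crop and has followed the motion down. The fingers look shorter than the reported TCP, and the gripper body still clears the knob. I keep going down gently.

servo_tool --rows '[{"wx": 0,"wy": 0,"wz": 0,"tx": 0,"ty": 0,"tz": 1,"hand": 0},{"wx": 0,"wy": 0,"wz": 0,"tx": 0,"ty": 0,"tz": 2,"hand": 0},{"wx": 0,"wy": 0,"wz": 0,"tx": 0,"ty": 0,"tz": 3,"hand": 0},{"wx": 0,"wy": 0,"wz": 0,"tx": 0,"ty": 0,"tz": 3,"hand": 0}]'

```text
time: 10.48
eef_pos: [0.6024, -0.0257, 0.0277]
eef_rot: [0.999, 0.035, -0.0, 0.0]
ft_force: [0.1, -1.0, 0.4]
finger_gap: 0.0005
grasp_force: 0.0
```

```bash
python3 st.py
```

```text
10.475 [ 0.6024 -0.0257  0.0277] [ 0.1  -0.96  0.35] [-0.124  0.115  0.017]
side [('red', array([391.92, 262.9 ]), np.int32(330)), ('blue', array([407.21, 309.14]), np.int32(14))]
top [('blue', array([427.19, 187.23]), np.int32(31))]
```

Contact: the blue dot has started to rise.

servo_tool --rows '[{"wx": 0,"wy": 0,"wz": 0,"tx": 0,"ty": 0,"tz": 1,"hand": 0},{"wx": 0,"wy": 0,"wz": 0,"tx": 0,"ty": 0,"tz": 2,"hand": 0},{"wx": 0,"wy": 0,"wz": 0,"tx": 0,"ty": 0,"tz": 2,"hand": 0}]'

```text
time: 10.95
eef_pos: [0.6024, -0.0256, 0.0257]
eef_rot: [0.999, 0.035, -0.0, -0.0]
ft_force: [0.1, 0.1, -0.3]
finger_gap: 0.0003
grasp_force: 0.0
```

servo_tool --rows '[{"wx": 0,"wy": 0,"wz": 0,"tx": 0,"ty": 0,"tz": 1,"hand": 0},{"wx": 0,"wy": 0,"wz": 0,"tx": 0,"ty": 0,"tz": 1,"hand": 0}]'

```text
time: 11.2
eef_pos: [0.6024, -0.0257, 0.0248]
eef_rot: [0.999, 0.035, -0.0, -0.0]
ft_force: [0.1, 0.4, -0.3]
finger_gap: 0.0007
grasp_force: 0.1
```

```bash
python3 st.py
```

```text
11.2 [ 0.6024 -0.0257  0.0248] [ 0.09  0.43 -0.3 ] [-0.116  0.141 -0.018]
side [('red', array([391.82, 263.05]), np.int32(327)), ('blue', array([407.5, 308. ]), np.int32(14))]
top [('blue', array([427.77, 187.07]), np.int32(30))]
```

servo_tool --rows '[{"wx": 0,"wy": 0,"wz": 0,"tx": 0,"ty": 0,"tz": 1,"hand": 0},{"wx": 0,"wy": 0,"wz": 0,"tx": 0,"ty": 0,"tz": 1.5,"hand": 0},{"wx": 0,"wy": 0,"wz": 0,"tx": 0,"ty": 0,"tz": 1.5,"hand": 0}]'

```text
time: 11.68
eef_pos: [0.6025, -0.0257, 0.0235]
eef_rot: [0.999, 0.035, 0.0, 0.0]
ft_force: [0.1, -0.2, 1.0]
finger_gap: 0.0003
grasp_force: 0.6
```

servo_tool --rows '[{"wx": 0,"wy": 0,"wz": 0,"tx": 0,"ty": 0,"tz": 1,"hand": 0},{"wx": 0,"wy": 0,"wz": 0,"tx": 0,"ty": 0,"tz": 1.5,"hand": 0},{"wx": 0,"wy": 0,"wz": 0,"tx": 0,"ty": 0,"tz": 1.5,"hand": 0}]'

```text
time: 12.05
eef_pos: [0.6026, -0.0259, 0.0222]
eef_rot: [0.999, 0.035, 0.0, 0.0]
ft_force: [-1.0, -1.2, 3.7]
finger_gap: 0.0004
grasp_force: 2.0
```

```bash
python3 st.py
```

```text
12.05 [ 0.6026 -0.0259  0.0222] [-1.03 -1.2   3.67] [-0.672  0.358  0.014]
side [('red', array([391.89, 263.05]), np.int32(330)), ('blue', array([407.79, 307.  ]), np.int32(14))]
top [('blue', array([427.81, 186.77]), np.int32(31))]
```

servo_tool --rows '[{"wx": 0,"wy": 0,"wz": 0,"tx": 0,"ty": 0,"tz": 0.2,"hand": 0},{"wx": 0,"wy": 0,"wz": 0,"tx": 0,"ty": 0,"tz": 0.2,"hand": 0},{"wx": 0,"wy": 0,"wz": 0,"tx": 0,"ty": 0,"tz": -50,"hand": 0},{"wx": 0,"wy": 0,"wz": 0,"tx": 0,"ty": 0,"tz": -95,"hand": 0},{"wx": 0,"wy": 0,"wz": 0,"tx": -18,"ty": 50,"tz": -95,"hand": 0},{"wx": 0,"wy": 0,"wz": 0,"tx": -18,"ty": 110,"tz": -95,"hand": 0},{"wx": 0,"wy": 0,"wz": 0,"tx": -18,"ty": 168,"tz": -95,"hand": 0},{"wx": 0,"wy": 0,"wz": 0,"tx": -18,"ty": 168,"tz": -70,"hand": 0},{"wx": 0,"wy": 0,"wz": 0,"tx": -18,"ty": 168,"tz": -35,"hand": 0},{"wx": 0,"wy": 0,"wz": 0,"tx": -18,"ty": 168,"tz": -25,"hand": 0}]'

```text
time: 13.4
eef_pos: [0.5941, -0.1939, 0.0435]
eef_rot: [0.999, 0.035, -0.003, -0.001]
ft_force: [-0.2, 0.1, -0.3]
finger_gap: 0.0009
grasp_force: 0.0
```

```bash
python3 st.py
```

```text
13.4 [ 0.5941 -0.1939  0.0435] [-0.25  0.05 -0.28] [-0.106  0.144  0.049]
side [('red', array([374.78, 254.44]), np.int32(9)), ('red', array([383.33, 269.13]), np.int32(30))]
top []
```

servo_tool --rows '[{"wx": 0,"wy": 0,"wz": 0,"tx": 0,"ty": 0,"tz": 4,"hand": 0},{"wx": 0,"wy": 0,"wz": 0,"tx": 0,"ty": 0,"tz": 8,"hand": 0},{"wx": 0,"wy": 0,"wz": 0,"tx": 0,"ty": 0,"tz": 11,"hand": 0},{"wx": 0,"wy": 0,"wz": 0,"tx": 0,"ty": 0,"tz": 14,"hand": 0},{"wx": 0,"wy": 0,"wz": 0,"tx": 0,"ty": 0,"tz": 17,"hand": 0},{"wx": 0,"wy": 0,"wz": 0,"tx": 0,"ty": 0,"tz": 19,"hand": 0},{"wx": 0,"wy": 0,"wz": 0,"tx": 0,"ty": 0,"tz": 20,"hand": 0},{"wx": 0,"wy": 0,"wz": 0,"tx": 0,"ty": 0,"tz": 20,"hand": 0}]'

```text
time: 14.5
eef_pos: [0.5962, -0.1945, 0.0268]
eef_rot: [0.999, 0.035, -0.0, 0.0]
ft_force: [0.4, 0.2, 0.6]
finger_gap: 0.0002
grasp_force: 0.0
```

servo_tool --rows '[{"wx": 0,"wy": 0,"wz": 0,"tx": 0,"ty": 0,"tz": 1,"hand": 0},{"wx": 0,"wy": 0,"wz": 0,"tx": 0,"ty": 0,"tz": 2,"hand": 0},{"wx": 0,"wy": 0,"wz": 0,"tx": 0,"ty": 0,"tz": 2.5,"hand": 0},{"wx": 0,"wy": 0,"wz": 0,"tx": 0,"ty": 0,"tz": 2.5,"hand": 0}]'

```text
time: 15.0
eef_pos: [0.5963, -0.1945, 0.0244]
eef_rot: [0.999, 0.035, 0.0, -0.0]
ft_force: [0.3, 0.3, 0.2]
finger_gap: 0.0003
grasp_force: 0.2
```

servo_tool --rows '[{"wx": 0,"wy": 0,"wz": 0,"tx": 0,"ty": 0,"tz": 1,"hand": 0},{"wx": 0,"wy": 0,"wz": 0,"tx": 0,"ty": 0,"tz": 1.5,"hand": 0},{"wx": 0,"wy": 0,"wz": 0,"tx": 0,"ty": 0,"tz": 1.5,"hand": 0}]'

```text
time: 15.38
eef_pos: [0.5965, -0.1944, 0.0232]
eef_rot: [0.999, 0.035, 0.0, 0.0]
ft_force: [-0.6, 1.6, 2.9]
finger_gap: 0.0006
grasp_force: 1.3
```

servo_tool --rows '[{"wx": 0,"wy": 0,"wz": 0,"tx": 0,"ty": 0,"tz": 0.5,"hand": 0},{"wx": 0,"wy": 0,"wz": 0,"tx": 0,"ty": 0,"tz": 0.6,"hand": 0},{"wx": 0,"wy": 0,"wz": 0,"tx": 0,"ty": 0,"tz": 0.6,"hand": 0}]'

```text
time: 15.75
eef_pos: [0.5965, -0.1944, 0.0225]
eef_rot: [0.999, 0.035, 0.0, -0.0]
ft_force: [-0.7, 3.3, 4.6]
finger_gap: 0.0002
grasp_force: 2.1
```

```bash
python3 st.py
```

```text
15.75 [ 0.5965 -0.1944  0.0225] [-0.67  3.33  4.58] [0.755 0.294 0.001]
side [('red', array([386.75, 258.  ]), np.int32(8))]
top []
```

servo_tool --rows '[{"wx": 0,"wy": 0,"wz": 0,"tx": 0,"ty": 0,"tz": -45,"hand": 0},{"wx": 0,"wy": 0,"wz": 0,"tx": 0,"ty": 0,"tz": -85,"hand": 50},{"wx": 0,"wy": 0,"wz": 0,"tx": 8,"ty": -40,"tz": -85,"hand": 50},{"wx": 0,"wy": 0,"wz": 0,"tx": 8,"ty": -85,"tz": -85,"hand": 50},{"wx": 0,"wy": 0,"wz": 0,"tx": 8,"ty": -85,"tz": -85,"hand": 50},{"wx": 0,"wy": 0,"wz": 0,"tx": 8,"ty": -85,"tz": -80,"hand": 50},{"wx": 0,"wy": 0,"wz": 0,"tx": 8,"ty": -85,"tz": -80,"hand": 50}]'

```text
time: 16.73
eef_pos: [0.5976, -0.1102, 0.1011]
eef_rot: [0.999, 0.034, -0.001, 0.0]
ft_force: [-0.5, 1.0, -0.1]
finger_gap: 0.0477
grasp_force: 0.0
```

```bash
python3 - <<'E'
from rig import r,cams
from h import *
o=r.get_obs(); print(o["time"],o["eef_pos"],o["finger_gap"],o["ft_torque"],o["q"].round(2))
c=cams.read_camera("side");w=cams.read_camera("wrist")
a=cv2.resize(c["frame"][210:300,330:450],(400,300),interpolation=cv2.INTER_CUBIC)
b=cv2.resize(w["frame"],(400,300))
cv2.imwrite("pics/m6.png",np.hstack([a,b])[:,:,::-1])
E
```

```text
16.725 [ 0.59757166 -0.11023122  0.10107006] 0.047668498827826436 [-0.09810183  0.21126829 -0.02744449] [ 0.08  0.44 -0.16 -0.   -0.97  1.56]
```

View pics/m6.png

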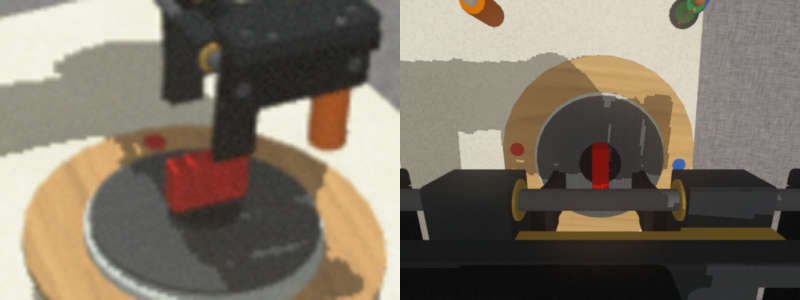

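The knob bar is centred between the fingers (wrist crop x=200, upright) and the finger yaw matches it. The near fingertip is at (232,158) in the side crop.

```bash
python3 - <<'E'
from rig import r,cams
from h import *
c=cams.read_camera("side")
def proj(p):
    q=np.linalg.inv(c["world_from_camera"])@np.r_[p,1]; return np.array([c["cx"]+c["fx"]*q[0]/-q[2],c["cy"]-c["fy"]*q[1]/-q[2]]).round(1)
for z in (.101,.115,.128,.14): print(z,proj([.5976,-.135,z]),proj([.5976,-.148,z]))
E
```

```text
0.101 [396.4 267.7] [399.3 272. ]
0.115 [396.9 261.3] [399.8 265.6]
0.128 [397.3 255.2] [400.2 259.5]
0.14 [397.7 249.5] [400.6 253.7]
```

servo_tool --rows '[{"wx": 0,"wy": 0,"wz": 0,"tx": 1,"ty": 0,"tz": 20,"hand": 50},{"wx": 0,"wy": 0,"wz": 0,"tx": 1,"ty": 0,"tz": 30,"hand": 50},{"wx": 0,"wy": 0,"wz": 0,"tx": 1,"ty": 0,"tz": 36,"hand": 50},{"wx": 0,"wy": 0,"wz": 0,"tx": 1,"ty": 0,"tz": 40,"hand": 50},{"wx": 0,"wy": 0,"wz": 0,"tx": 1,"ty": 0,"tz": 41,"hand": 50},{"wx": 0,"wy": 0,"wz": 0,"tx": 1,"ty": 0,"tz": 41,"hand": 50}]'

```text
time: 17.62
eef_pos: [0.5995, -0.1091, 0.0616]
eef_rot: [0.999, 0.035, 0.0, 0.0]
ft_force: [0.3, -0.4, 0.7]
finger_gap: 0.0502
grasp_force: 0.0
```

servo_tool --rows '[{"wx": 0,"wy": 0,"wz": 0,"tx": 0,"ty": 0,"tz": 3,"hand": 50},{"wx": 0,"wy": 0,"wz": 0,"tx": 0,"ty": 0,"tz": 3,"hand": 8},{"wx": 0,"wy": 0,"wz": 0,"tx": 0,"ty": 0,"tz": 3,"hand": 8},{"wx": 0,"wy": 0,"wz": 0,"tx": 0,"ty": 0,"tz": 3,"hand": 8},{"wx": 0,"wy": 0,"wz": 0,"tx": 0,"ty": 0,"tz": 3,"hand": 8},{"wx": 0,"wy": 0,"wz": 0,"tx": 0,"ty": 0,"tz": 3,"hand": 8},{"wx": 0,"wy": 0,"wz": 0,"tx": 0,"ty": 0,"tz": 3,"hand": 8}]' --force 30

```text
time: 18.5
eef_pos: [0.5994, -0.1114, 0.0583]
eef_rot: [0.999, 0.035, -0.0, 0.001]
ft_force: [1.6, -7.7, -1.8]
finger_gap: 0.0136
grasp_force: 30.0
```

```bash
cat > tq.py <<'E'
from rig import r
from scipy.spatial.transform import Rotation as R
o=r.get_obs(); m=R.from_quat(o["eef_rot"]).as_matrix(); import numpy as np
print(o["time"],o["eef_pos"].round(4),"yaw",np.arctan2(m[1,0],m[0,0]).round(4),"F",o["ft_force"].round(2),"T",o["ft_torque"].round(3),"tau6",o["tau"][5],"gap",o["finger_gap"],o["grasp_force"])
E
python3 tq.py
```

```text
18.5 [ 0.5994 -0.1114  0.0583] yaw 0.07 F [ 1.59 -7.7  -1.85] T [-2.443 -0.281  0.008] tau6 0.02525848802179098 gap 0.013605586967803696 29.999308842234313
```

servo_tool --rows '[{"wx": 0,"wy": 0,"wz": 0,"tx": 0,"ty": 2.3,"tz": 0,"hand": 8},{"wx": 0,"wy": 0,"wz": 0.08,"tx": 0,"ty": 2.3,"tz": 0,"hand": 8},{"wx": 0,"wy": 0,"wz": 0.16,"tx": 0,"ty": 2.3,"tz": 0,"hand": 8},{"wx": 0,"wy": 0,"wz": 0.24,"tx": 0,"ty": 2.3,"tz": 0,"hand": 8},{"wx": 0,"wy": 0,"wz": 0.3,"tx": 0,"ty": 2.3,"tz": 0,"hand": 8},{"wx": 0,"wy": 0,"wz": 0.3,"tx": 0,"ty": 2.3,"tz": 0,"hand": 8}]'

```text
time: 19.25
eef_pos: [0.5994, -0.1118, 0.0583]
eef_rot: [0.993, -0.114, 0.0, 0.0]
ft_force: [-0.1, -2.6, 0.6]
finger_gap: 0.0137
grasp_force: 30.0
```

```bash
python3 tq.py; python3 st.py
```

```text
19.25 [ 0.5994 -0.1118  0.0583] yaw -0.2294 F [-0.14 -2.55  0.64] T [-0.901  0.017 -0.092] tau6 0.0352702138479799 gap 0.013673044502384275 30.000140564516187
19.25 [ 0.5994 -0.1118  0.0583] [-0.14 -2.55  0.64] [-0.901  0.017 -0.092]
side [('red', array([375.7, 252.4]), np.int32(10)), ('red', array([402., 267.]), np.int32(15)), ('red', array([383.31, 268.17]), np.int32(29)), ('blue', array([407.24, 311.12]), np.int32(17))]
top [('red', array([342.5, 184.1]), np.int32(10)), ('red', array([387.55, 185.09]), np.int32(11)), ('blue', array([426.58, 186.68]), np.int32(19))]
```

servo_tool --rows '[{"wx": 0,"wy": 0,"wz": 0.05,"tx": 0,"ty": 0,"tz": 0,"hand": 8},{"wx": 0,"wy": 0,"wz": 0.1,"tx": 0,"ty": 0,"tz": 0,"hand": 8},{"wx": 0,"wy": 0,"wz": 0.15,"tx": 0,"ty": 0,"tz": 0,"hand": 8}]'

```text
time: 19.73
eef_pos: [0.5994, -0.1119, 0.0583]
eef_rot: [0.982, -0.189, -0.0, 0.0]
ft_force: [0.5, -3.2, -0.2]
finger_gap: 0.0141
grasp_force: 30.0
```

```bash
python3 tq.py; python3 st.py
```

```text
19.725 [ 0.5994 -0.1119  0.0583] yaw -0.3799 F [ 0.54 -3.16 -0.18] T [-1.155  0.111  0.12 ] tau6 0.13312754686921835 gap 0.014080515926531456 29.99871316831559
19.725 [ 0.5994 -0.1119  0.0583] [ 0.54 -3.16 -0.18] [-1.155  0.111  0.12 ]
side [('red', array([382.8 , 267.16]), np.int32(25)), ('red', array([400.83, 268.  ]), np.int32(23)), ('blue', array([407.28, 310.61]), np.int32(18))]
top [('red', array([343.17, 182.6 ]), np.int32(30)), ('red', array([386.67, 184.5 ]), np.int32(12)), ('red', array([384.25, 190.  ]), np.int32(8)), ('blue', array([426.22, 187.22]), np.int32(23))]
```

servo_tool --rows '[{"wx": 0,"wy": 0,"wz": 0.05,"tx": 0,"ty": 0,"tz": 0,"hand": 8},{"wx": 0,"wy": 0,"wz": 0.1,"tx": 0,"ty": 0,"tz": 0,"hand": 8}]'

```text
time: 20.08
eef_pos: [0.5993, -0.112, 0.0583]
eef_rot: [0.971, -0.237, -0.0, 0.0]
ft_force: [0.3, -4.6, 1.0]
finger_gap: 0.0136
grasp_force: 30.0
```

```bash
python3 tq.py; python3 st.py|grep -v "^[0-9]"
```

```text
20.075 [ 0.5993 -0.112   0.0583] yaw -0.4794 F [ 0.27 -4.59  0.98] T [-1.423  0.154  0.141] tau6 0.13259781058877707 gap 0.013612802059790943 29.99856969807297
side [('red', array([382.04, 266.74]), np.int32(23)), ('red', array([400.35, 268.65]), np.int32(23)), ('blue', array([407.37, 310.26]), np.int32(19))]
top [('red', array([343.26, 182.42]), np.int32(31)), ('red', array([386.45, 184.36]), np.int32(11)), ('red', array([383.44, 189.56]), np.int32(9)), ('blue', array([426.45, 186.91]), np.int32(22))]
```

servo_tool --rows '[{"wx": 0,"wy": 0,"wz": 0.05,"tx": 0,"ty": 0,"tz": 0,"hand": 8}]'

```text
time: 20.3
eef_pos: [0.5993, -0.112, 0.0584]
eef_rot: [0.965, -0.261, -0.0, 0.0]
ft_force: [0.6, -5.8, 0.0]
finger_gap: 0.0136
grasp_force: 30.0
```

```bash
python3 tq.py; python3 st.py|grep -v "^[0-9]"
```

```text
20.3 [ 0.5993 -0.112   0.0584] yaw -0.5288 F [ 0.63 -5.8   0.03] T [-1.635  0.139  0.15 ] tau6 0.18007278442382812 gap 0.013608558054894006 29.99851485248655
side [('red', array([381.88, 266.53]), np.int32(17)), ('red', array([400.1 , 268.71]), np.int32(21)), ('blue', array([407.35, 310.06]), np.int32(17))]
top [('red', array([343.19, 182.28]), np.int32(32)), ('red', array([386.23, 184.08]), np.int32(13)), ('red', array([383. , 189.5]), np.int32(10)), ('blue', array([426.71, 187.  ]), np.int32(21))]
```

servo_tool --rows '[{"wx": 0,"wy": 0,"wz": 0.03,"tx": 0,"ty": 0,"tz": 0,"hand": 8}]'

```text
time: 20.52
eef_pos: [0.5993, -0.112, 0.0583]
eef_rot: [0.961, -0.276, -0.0, 0.0]
ft_force: [0.7, -5.7, -0.2]
finger_gap: 0.0137
grasp_force: 30.0
```

```bash
python3 tq.py; python3 st.py|grep -v "^[0-9]"
```

```text
20.525 [ 0.5993 -0.112   0.0583] yaw -0.5583 F [ 0.74 -5.68 -0.16] T [-1.667  0.07   0.133] tau6 0.05614513414911926 gap 0.013732556494997031 29.999029780738056
side [('red', array([381.6, 266.4]), np.int32(15)), ('red', array([400.14, 268.95]), np.int32(22)), ('blue', array([407.5, 310. ]), np.int32(16))]
top [('red', array([343.26, 182.35]), np.int32(34)), ('red', array([386., 184.]), np.int32(12)), ('red', array([382.88, 189.38]), np.int32(8)), ('blue', array([426.71, 187.  ]), np.int32(21))]
```

servo_tool --rows '[{"wx": 0,"wy": 0,"wz": 0.03,"tx": 0,"ty": 0,"tz": 0,"hand": 8},{"wx": 0,"wy": 0,"wz": 0.06,"tx": 0,"ty": 0,"tz": 0,"hand": 8}]'

```text
time: 20.88
eef_pos: [0.5993, -0.112, 0.0583]
eef_rot: [0.953, -0.304, -0.0, 0.0]
ft_force: [-0.4, -5.5, 0.2]
finger_gap: 0.0137
grasp_force: 30.0
```

```bash
for i in 1 2 ; do python3 tq.py; python3 st.py|grep -v "^[0-9]"; done
```

```text
20.875 [ 0.5993 -0.112   0.0583] yaw -0.6182 F [-0.38 -5.47  0.15] T [-1.666  0.107  0.149] tau6 0.00016889993275981396 gap 0.01365975223465866 29.999198270961642
side [('red', array([381.62, 266.31]), np.int32(16)), ('red', array([399.48, 269.28]), np.int32(25)), ('blue', array([407.5, 310. ]), np.int32(16))]
top [('red', array([343.1 , 182.29]), np.int32(31)), ('red', array([385.55, 183.64]), np.int32(11)), ('red', array([382.11, 188.89]), np.int32(9)), ('blue', array([426.75, 187.04]), np.int32(24))]
20.975 [ 0.5993 -0.1121  0.0583] yaw -0.6181 F [ 0.08 -5.7   0.15] T [-1.662  0.157  0.069] tau6 -0.10544367134571075 gap 0.01409170574757693 30.000038221478462
side [('red', array([381.38, 266.23]), np.int32(13)), ('red', array([399.7 , 269.48]), np.int32(23)), ('blue', array([407.5, 310. ]), np.int32(16))]
top [('red', array([343.1, 182.2]), np.int32(30)), ('red', array([385.75, 183.83]), np.int32(12)), ('red', array([382.11, 188.89]), np.int32(9)), ('blue', array([426.75, 187.04]), np.int32(24))]
```

The blue dot stopped moving at 310.0 about 0.6 rad into the turn and has stayed there to 0.69 rad. The play is closed with only light clamping, so I release the knob and move to the red dot.

servo_tool --rows '[{"wx": 0,"wy": 0,"wz": 0,"tx": 0,"ty": 0,"tz": 0,"hand": 50},{"wx": 0,"wy": 0,"wz": 0,"tx": 0,"ty": 0,"tz": 0,"hand": 50},{"wx": 0,"wy": 0,"wz": 0,"tx": 0,"ty": 0,"tz": 0,"hand": 50},{"wx": 0,"wy": 0,"wz": 0,"tx": 0,"ty": 0,"tz": -25,"hand": 50},{"wx": 0,"wy": 0,"wz": 0,"tx": 0,"ty": 0,"tz": -50,"hand": 50},{"wx": 0,"wy": 0,"wz": 0,"tx": -25,"ty": -36,"tz": -50,"hand": 0},{"wx": 0,"wy": 0,"wz": 0,"tx": -47,"ty": -72,"tz": -50,"hand": 0},{"wx": 0,"wy": 0,"wz": 0,"tx": -47,"ty": -72,"tz": -30,"hand": 0},{"wx": 0,"wy": 0,"wz": 0,"tx": -47,"ty": -72,"tz": -5,"hand": 0},{"wx": 0,"wy": 0,"wz": 0,"tx": -47,"ty": -72,"tz": 10,"hand": 0}]' --force 15

```text
time: 22.32
eef_pos: [0.6024, -0.0251, 0.047]
eef_rot: [0.952, -0.305, -0.001, 0.0]
ft_force: [0.0, 0.1, 1.3]
finger_gap: 0.008
grasp_force: 0.0
```

```bash
python3 st.py; python3 tq.py
```

```text
22.325 [ 0.6024 -0.0251  0.047 ] [0.05 0.07 1.33] [-0.028  0.185 -0.013]
side [('red', array([375.67, 253.67]), np.int32(6)), ('red', array([391.87, 262.88]), np.int32(333)), ('blue', array([407.5, 310. ]), np.int32(16))]
top [('red', array([392.61, 174.18]), np.int32(56)), ('blue', array([427.1 , 187.29]), np.int32(31))]
22.425 [ 0.6017 -0.0256  0.0464] yaw -0.6199 F [-0.56 -0.69 -0.45] T [-0.088  0.142 -0.036] tau6 0.0022839594748802483 gap 0.0031610515791886135 0.0
```

```bash
python3 - <<'E'
from rig import r,cams
from h import *
c=cams.read_camera("side");w=cams.read_camera("wrist");t=cams.read_camera("top")
for n,k in(("side",c),("top",t)): print(n,[(b[1],b[2]) for b in blobs(k,"red",(330,135,440,280),20)])
a=cv2.resize(c["frame"][225:315,330:450],(400,300),interpolation=cv2.INTER_CUBIC)
b=cv2.resize(w["frame"],(400,300)); d=cv2.resize(t["frame"][140:230,330:450],(400,300),interpolation=cv2.INTER_CUBIC)
b0=cv2.imread("pics/top0.png")[140:230,330:450]; b0=cv2.resize(b0,(400,300))[:,:,::-1]
cv2.imwrite("pics/m7.png",np.vstack([np.hstack([a,b]),np.hstack([d,b0])])[:,:,::-1])
E
```

```text
side [(np.int32(328), ((391.6153564453125, 262.4230651855469), (23.337820053100586, 15.493175506591797), 11.309932708740234))]
top [(np.int32(46), ((393.2000427246094, 173.60000610351562), (7.155416965484619, 6.260990142822266), 26.56505012512207))]
```

View pics/m7.png

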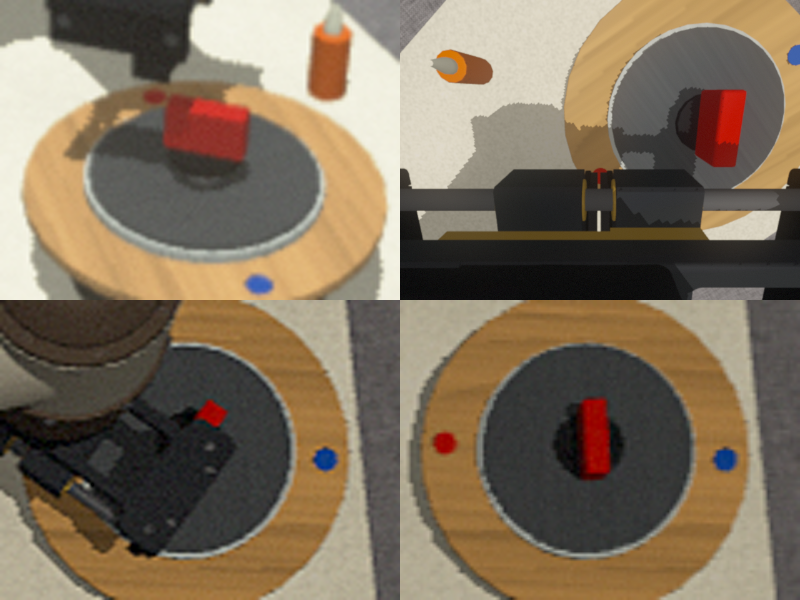

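The knob bar is clearly turned clockwise and the plate is level, with the fingertips at the red dot. Now the proof press at red.

servo_tool --rows '[{"wx": 0,"wy": 0,"wz": 0,"tx": 0,"ty": 0,"tz": 5,"hand": 0},{"wx": 0,"wy": 0,"wz": 0,"tx": 0,"ty": 0,"tz": 10,"hand": 0},{"wx": 0,"wy": 0,"wz": 0,"tx": 0,"ty": 0,"tz": 14,"hand": 0},{"wx": 0,"wy": 0,"wz": 0,"tx": 0,"ty": 0,"tz": 16,"hand": 0},{"wx": 0,"wy": 0,"wz": 0,"tx": 0,"ty": 0,"tz": 16,"hand": 0}]'

```text
time: 23.2
eef_pos: [0.6029, -0.0255, 0.032]
eef_rot: [0.952, -0.305, -0.0, 0.0]
ft_force: [0.2, -0.4, -0.5]
finger_gap: 0.0004
grasp_force: 0.0
```

servo_tool --rows '[{"wx": 0,"wy": 0,"wz": 0,"tx": 0,"ty": 0,"tz": 0.8,"hand": 0},{"wx": 0,"wy": 0,"wz": 0,"tx": 0,"ty": 0,"tz": 0.8,"hand": 0}]'

```text
time: 23.45
eef_pos: [0.603, -0.0254, 0.0315]
eef_rot: [0.952, -0.305, 0.0, -0.0]
ft_force: [-0.2, 0.6, 0.4]
finger_gap: 0.0003
grasp_force: 0.0
```

servo_tool --rows '[{"wx": 0,"wy": 0,"wz": 0,"tx": 0,"ty": 0,"tz": 0.8,"hand": 0},{"wx": 0,"wy": 0,"wz": 0,"tx": 0,"ty": 0,"tz": 1.5,"hand": 0},{"wx": 0,"wy": 0,"wz": 0,"tx": 0,"ty": 0,"tz": 1.5,"hand": 0}]'

```text
time: 23.82
eef_pos: [0.6029, -0.0255, 0.0299]
eef_rot: [0.952, -0.305, -0.0, 0.0]
ft_force: [0.2, 0.4, 0.5]
finger_gap: 0.0004
grasp_force: 0.0
```

servo_tool --rows '[{"wx": 0,"wy": 0,"wz": 0,"tx": 0,"ty": 0,"tz": 0.8,"hand": 0},{"wx": 0,"wy": 0,"wz": 0,"tx": 0,"ty": 0,"tz": 0.8,"hand": 0}]'

```text
time: 24.08
eef_pos: [0.603, -0.0255, 0.0292]
eef_rot: [0.952, -0.305, 0.0, -0.0]
ft_force: [-0.7, -0.1, -0.7]
finger_gap: 0.0006
grasp_force: 0.0
```

servo_tool --rows '[{"wx": 0,"wy": 0,"wz": 0,"tx": 0,"ty": 0,"tz": 0.8,"hand": 0},{"wx": 0,"wy": 0,"wz": 0,"tx": 0,"ty": 0,"tz": 0.8,"hand": 0}]'

```text
time: 24.32
eef_pos: [0.6031, -0.0255, 0.0286]
eef_rot: [0.952, -0.305, 0.0, 0.0]
ft_force: [0.6, -0.0, 1.4]
finger_gap: 0.0009
grasp_force: 0.8
```

servo_tool --rows '[{"wx": 0,"wy": 0,"wz": 0,"tx": 0,"ty": 0,"tz": 0.8,"hand": 0},{"wx": 0,"wy": 0,"wz": 0,"tx": 0,"ty": 0,"tz": 0.8,"hand": 0}]'

```text
time: 24.58
eef_pos: [0.6031, -0.0256, 0.0279]
eef_rot: [0.952, -0.305, 0.0, 0.0]
ft_force: [-1.2, -0.8, 2.9]
finger_gap: 0.0004
grasp_force: 1.7
```

servo_tool --rows '[{"wx": 0,"wy": 0,"wz": 0,"tx": 0,"ty": 0,"tz": 0.6,"hand": 0},{"wx": 0,"wy": 0,"wz": 0,"tx": 0,"ty": 0,"tz": 0.6,"hand": 0},{"wx": 0,"wy": 0,"wz": 0,"tx": 0,"ty": 0,"tz": 0.6,"hand": 0}]'

```text
time: 24.95
eef_pos: [0.6032, -0.0256, 0.0272]
eef_rot: [0.952, -0.305, 0.0, -0.0]
ft_force: [-0.6, -2.3, 4.6]
finger_gap: 0.0004
grasp_force: 2.5
```

```bash
python3 st.py; python3 tq.py
```

```text
24.95 [ 0.6032 -0.0256  0.0272] [-0.6  -2.3   4.63] [-0.418  0.415 -0.042]
side [('red', array([392.25, 262.75]), np.int32(325)), ('blue', array([407.5 , 309.12]), np.int32(16))]
top [('red', array([392.28, 174.81]), np.int32(67)), ('blue', array([427.29, 187.29]), np.int32(31))]
25.05 [ 0.6032 -0.0256  0.0272] yaw -0.6196 F [-0.26 -1.    4.6 ] T [-0.356  0.364  0.013] tau6 0.008716759330127388 gap 0.0006761528166673029 2.554772039875388
```

servo_tool --rows '[{"wx": 0,"wy": 0,"wz": 0,"tx": 0,"ty": 0,"tz": -50,"hand": 0},{"wx": 0,"wy": 0,"wz": 0,"tx": 0,"ty": 0,"tz": -95,"hand": 0},{"wx": 0,"wy": 0,"wz": 0,"tx": 31,"ty": 47,"tz": -95,"hand": 0},{"wx": 0,"wy": 0,"wz": 0,"tx": 62,"ty": 95,"tz": -95,"hand": 0},{"wx": 0,"wy": 0,"wz": 0,"tx": 92,"ty": 142,"tz": -95,"hand": 0},{"wx": 0,"wy": 0,"wz": 0,"tx": 92,"ty": 142,"tz": -70,"hand": 0},{"wx": 0,"wy": 0,"wz": 0,"tx": 92,"ty": 142,"tz": -40,"hand": 0},{"wx": 0,"wy": 0,"wz": 0,"tx": 92,"ty": 142,"tz": -20,"hand": 0},{"wx": 0,"wy": 0,"wz": 0,"tx": 92,"ty": 142,"tz": -9,"hand": 0},{"wx": 0,"wy": 0,"wz": 0,"tx": 92,"ty": 142,"tz": -9,"hand": 0}]'

```text
time: 26.3
eef_pos: [0.5948, -0.1943, 0.0348]
eef_rot: [0.952, -0.305, -0.001, 0.0]
ft_force: [0.3, -0.0, 0.2]
finger_gap: 0.0004
grasp_force: 0.0
```

servo_tool --rows '[{"wx": 0,"wy": 0,"wz": 0,"tx": 0,"ty": 0,"tz": 2,"hand": 0},{"wx": 0,"wy": 0,"wz": 0,"tx": 0,"ty": 0,"tz": 4,"hand": 0},{"wx": 0,"wy": 0,"wz": 0,"tx": 0,"ty": 0,"tz": 4,"hand": 0}]'

```text
time: 26.68
eef_pos: [0.5956, -0.1945, 0.0323]
eef_rot: [0.952, -0.305, 0.0, -0.0]
ft_force: [0.0, -0.1, 0.7]
finger_gap: 0.0003
grasp_force: 0.0
```

servo_tool --rows '[{"wx": 0,"wy": 0,"wz": 0,"tx": 0,"ty": 0,"tz": 1,"hand": 0},{"wx": 0,"wy": 0,"wz": 0,"tx": 0,"ty": 0,"tz": 2,"hand": 0},{"wx": 0,"wy": 0,"wz": 0,"tx": 0,"ty": 0,"tz": 2,"hand": 0}]'

```text
time: 27.05
eef_pos: [0.5953, -0.1945, 0.0299]
eef_rot: [0.952, -0.305, -0.0, 0.0]
ft_force: [1.0, 0.7, 0.4]
finger_gap: 0.0002
grasp_force: 0.0
```

servo_tool --rows '[{"wx": 0,"wy": 0,"wz": 0,"tx": 0,"ty": 0,"tz": 1,"hand": 0},{"wx": 0,"wy": 0,"wz": 0,"tx": 0,"ty": 0,"tz": 1,"hand": 0}]'

```text
time: 27.3
eef_pos: [0.5955, -0.1945, 0.029]
eef_rot: [0.952, -0.305, 0.0, -0.0]
ft_force: [-0.3, -0.7, 0.8]
finger_gap: 0.0007
grasp_force: 0.1
```

servo_tool --rows '[{"wx": 0,"wy": 0,"wz": 0,"tx": 0,"ty": 0,"tz": 0.8,"hand": 0},{"wx": 0,"wy": 0,"wz": 0,"tx": 0,"ty": 0,"tz": 0.8,"hand": 0}]'

```text
time: 27.55
eef_pos: [0.5956, -0.1945, 0.0285]
eef_rot: [0.952, -0.305, 0.0, -0.0]
ft_force: [-0.6, -0.0, 2.4]
finger_gap: 0.0006
grasp_force: 1.1
```

servo_tool --rows '[{"wx": 0,"wy": 0,"wz": 0,"tx": 0,"ty": 0,"tz": 0.6,"hand": 0},{"wx": 0,"wy": 0,"wz": 0,"tx": 0,"ty": 0,"tz": 0.6,"hand": 0},{"wx": 0,"wy": 0,"wz": 0,"tx": 0,"ty": 0,"tz": 0.6,"hand": 0}]'

```text
time: 27.92
eef_pos: [0.5956, -0.1945, 0.0279]
eef_rot: [0.952, -0.305, 0.0, -0.0]
ft_force: [-0.9, 1.1, 4.2]
finger_gap: 0.0004
grasp_force: 2.0
```

servo_tool --rows '[{"wx": 0,"wy": 0,"wz": 0,"tx": 0,"ty": 0,"tz": 0.5,"hand": 0},{"wx": 0,"wy": 0,"wz": 0,"tx": 0,"ty": 0,"tz": 0.5,"hand": 0}]'

```text
time: 28.18
eef_pos: [0.5957, -0.1944, 0.0273]
eef_rot: [0.952, -0.305, 0.0, -0.0]
ft_force: [0.1, 1.4, 5.2]
finger_gap: 0.0004
grasp_force: 2.5
```

Both presses held at about the same depth, 1.5 to 2 mm at 4 to 5 N. Now I lift off and check the level.

servo_tool --rows '[{"wx": 0,"wy": 0,"wz": 0,"tx": 0,"ty": 0,"tz": -20,"hand": 0},{"wx": 0,"wy": 0,"wz": 0,"tx": 0,"ty": 0,"tz": -70,"hand": 0},{"wx": 0,"wy": 0,"wz": 0,"tx": 0,"ty": 0,"tz": -130,"hand": 0},{"wx": 0,"wy": 0,"wz": 0,"tx": 0,"ty": 0,"tz": -150,"hand": 0},{"wx": 0,"wy": 0,"wz": 0,"tx": 0,"ty": 0,"tz": -150,"hand": 0},{"wx": 0,"wy": 0,"wz": 0,"tx": 0,"ty": 0,"tz": -150,"hand": 0}]'

```text
time: 28.92
eef_pos: [0.5941, -0.1943, 0.1747]
eef_rot: [0.952, -0.305, -0.002, 0.0]
ft_force: [0.5, -0.1, 0.5]
finger_gap: 0.0007
grasp_force: 0.0
```

```bash
python3 st.py; python3 -c "
from rig import r
print(r.hand_in())"
```

```text
28.925 [ 0.5941 -0.1943  0.1747] [ 0.53 -0.14  0.49] [-0.007  0.132 -0.032]
side [('red', array([376.21, 253.86]), np.int32(14)), ('red', array([391.23, 262.49]), np.int32(350)), ('blue', array([407.5, 310. ]), np.int32(16))]
top [('blue', array([427.1 , 187.34]), np.int32(29))]
the job is handed in; nothing more can be done
None
```

I handed the job in at about 29 s; no verdict came back. The knob went about 0.69 rad clockwise, the red and blue dots then gave only about 2 mm or less under 4.6–5.2 N, and the plate was left untouched and level by the side view.

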